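# Loosen the filter pot's knurled collar and vent it

### The job

Of the two water filter pots, loosen the wide one: with a fingertip on its knurled collar, roll the collar anticlockwise (seen from above) from where it stands, a part of a turn off tight, until its lug has come round to the raised index ridge for the second time, and stop there without running past. Then press the steel vent button in its middle fully down, keep it down for about a second and let it come up; do not press it before. Do not lift, tip or shift the pots, and leave the slim pot's collar and button and the other things alone.

Things in the scene. Friction and masses are not known exactly. Their poses are not given: they have to be found in the camera images.
- wide_pot: Wide white plastic filter pot, 2.5 kg, loose on its round foot 128 mm across, 126 mm tall. Origin: centre of its underside, on the collar's axis; z up. Shoulder 126 mm across, top at z = 80 mm. Two capped pipe stubs at its +y and -y sides, z = 42 mm, within its foot's outline. The one to work on.
- slim_pot: Slim white plastic filter pot, 1.6 kg, loose on its round foot 92 mm across, 126 mm tall. Origin: centre of its underside, on the collar's axis; z up. Shoulder 90 mm across, top at z = 80 mm. Two capped pipe stubs at its +y and -y sides, z = 42 mm, within its foot's outline. Its collar is 64 mm across, else like the wide pot; leave it alone.
- wide_pot_top (a point): Middle of the wide pot's collar at the height of its rib crowns, z = 108 mm. Grey knurled collar, 100 mm across, z = 85 to 108 mm; ribs 2 mm proud on its side and over the outer 11 mm of its top. A fixed boss 26 mm across, top z = 116 mm, stands through its middle and holds the vent button. Laid on the top ribs with 2 to 8 N and led in a circle about the axis, a shut fingertip drags the collar round.
- wide_pot_collar (a joint): Turn of the wide pot's collar, rad: 0 = tight, lug over index ridge; grows anticlockwise from above (loosening); 6.28 = one turn, 12.57 = two turns, lug over the ridge each time. Starts at 1.0 to 4.5. It does not rise as it turns, stays where it is left, and needs 0.05 N m (1.2 N along the rim). Fingertips drag it by friction with some slip, or push its lug or side ribs.
- slim_pot_collar (a joint): Turn of the slim pot's collar, rad; 0 = tight, where it starts and must stay.
- wide_pot_vent (a joint): Travel of the wide pot's vent button, m: 0 = up, 0.006 = fully down. Sprung: 1.5 N starts it, 4.5 N holds it fully down.
- slim_pot_vent (a joint): Travel of the slim pot's vent button, m: 0 = up; to be left alone.
- wide_pot_button (a point): Middle of the top face of the wide pot's vent button, on the collar's axis, 126 mm above the worktop when up.
- wide_pot_lug (a point): Outer end of the one lug (9 mm wide, 12 mm high, reaching 10 mm beyond the ribs, 60 mm from the axis, z = 86 to 98 mm) on the side of the wide pot's collar; turns with it.
- wide_pot_index (a point): Top of the raised steel index ridge (6 mm wide, 14 mm long) on the rim of the wide pot's shoulder, 56 mm from the axis on the pot's -x side, which roughly faces the robot.
- wax_tin: Round flat tin, 70 mm across, 25 mm high, bystander; origin under its centre.
- spool: Reel of thread, 29 mm across, 40 mm high, bystander; origin under its centre.
- matchbox: Small box 36x54x16 mm, bystander; origin under its centre.
- tape_roll: Roll of tape lying flat, 96 mm across, 25 mm high, bystander; origin under its centre.
- stain_stick: Upright stick with cap, 29 mm across, 99 mm high, bystander; origin under its centre.

How it is judged:
By the outcome, as a careful person would: the job done as asked, in the order asked, and still so for the second after the job is handed in, with the robot touching nothing.
It also fails if it takes over 72 s, if anything falls off the work surface, if the arm or the gripper's body presses on something with over 40 N, if the wrist force passes 120 N, or if a joint passes its speed limit or range.

### The arm

A 7-joint arm with a two-finger parallel gripper is mounted at the origin on a cart in front of the work surface, level with it; the furniture and walls round the work are solid. World frame = base frame: x ahead of the robot, y to its left, z up, the work surface at z = 0. Lengths are in m, angles in rad, forces in N, time in s.
With the tool pointing down it reaches from about 0.4 to 0.85 m from the base axis. Payload 10.4 kg.
Tool frame: the origin (TCP) lies midway between the tips of the shut fingers; the grasp point (between the pads) lies 19 mm behind it; z points along the fingers, y is the line along which they close (so a half turn about z gives the same grasp; the last joint's range is limited). The gripper opens to 85 mm and grips with 20 to 120 N. Pads are 22 mm wide; open, the fingers measure 114 mm over their backs; the gripper's body (76 mm by 85 mm) begins 54 mm behind the grasp point. The pads swing forward as they close: fully open they stand 13 mm farther back than shut.
Start: joints at [1.268, 0.332, -0.065, 1.46, 0.022, 1.35, -0.088], TCP at [0.173, -0.601, 0.231] pointing down, gripper open.
Joint ranges: [-2.6, 2.6], [-0.5, 2.12], [-1.47, 1.34], [0.16, 2.42], [-1.27, 4.41], [0.06, 2.06], [-2.6, 2.6]. Speed limits (rad/s): [2.22, 2.22, 2.79, 2.79, 3.14, 3.14, 3.14].

### API

Orientations are given as a unit quaternion [x, y, z, w].
In Python, from workcell import get_obs, camera, camera_params, hand_in gives the robot as it stands.
- The arm moves only by the tool carry_out, never from a script. Its argument "commands" is a list that holds one entry, the list of rows, each a list of 6 numbers: the shift along the tool's x, y, z in units of 40 mm (1.0 is 40 mm), then the turn, a rotation vector about the tool's x, y, z in units of 6 degrees (1.0 is 6 degrees). In form: [[[x, y, z, ax, ay, az], ...]]. A call has 1 to 20 rows; each row shifts and turns the commanded pose from where the row before left it, along the tool's axes as they then stand; what a row does not reach is not made up. A row lasts 1/12 s, in which the tool goes at most 41.7 mm and 7.16 degrees, less where a joint would pass 70% of its speed; a pose out of reach is approached as far as the arm can. A call is refused whole if a number of a shift passes 1 or a number of a turn 1, either way. A call with a gripper value outside its range is refused whole. "hand" is the closure, from -1 (fully open) to 1 (shut), set as the call begins (left out, the last holds). The fingers move at their own pace and stop on an object; "force" is the grip in N (left out, the last holds). Time passes only in rows, so rows that do not move let the fingers close. It gives the time, the measured TCP pose, the force, the opening and the grip force at its end, in the units of the state.
- get_obs(): the state, without advancing time (a new reading comes with each control period).
- camera(name): name is "scene" or "top" or "wrist"; returns the picture (420x560x3 uint8, red, green, blue); there is no depth.
- camera_params(name): a dict with "mtx" (3x3 intrinsics, pixels), "k1" (the pictures are not rectified: a ray, as slopes to the right and down, at radius r is drawn at 1 + k1 r^2 times it, then the intrinsics apply), "R" (3x3) and "t" (3): a world point X has camera coordinates R X + t. Camera axes: x right, y down, z forward; pixel columns grow to the right and rows downward; lengths in m; the calibration is good to about 2 mm. A picture is of the moment at which its call begins: read the wrist's pose just before it. camera_params takes no time and is no camera call; for the wrist camera it gives the pose at the moment of the call.
- hand_in(): hands the job in; it is judged then, once.
The state is a dict: "clock": time; "joint_pos": joint angles; "joint_velocities": joint speeds; "tau": joint torques, N m; "position": TCP position; "ee_rot": TCP orientation; "ft_force": force on the tool from outside, world axes, zero at the start; "torque": the same for the moment, N m; "grip_width": opening from 0.0 (shut) to 1.0 (fully open); "grasp_force": force on a finger pad.
Only numpy, scipy, OpenCV 4.12 (cv2) and the standard library are available. Lean on these libraries where they do the work, as an engineer would, in place of code of your own. Each camera call takes 0.05 s, during which the arm holds its last target. There are 200 camera calls.

## Working session

There is one attempt and no reset: what is moved stays moved. The work goes in short steps, Python scripts to look and compute and a tool call to move; the robot and the scene stay as the last step left them, time stands still between calls to the robot, and variables do not carry over. Pictures are saved under pics/ and viewed, at most 10 in all, crops included, and the job is handed in when it is done.

Besides the shell and the picture viewer there is one more tool, called after ">>>" in YAML: its name, and indented under it one key for each argument. carry_out: Moves the arm, as the interface text tells. Its arguments: {"type":"object","properties":{"commands":{"type":"array"},"hand":{"type":"number"},"force":{"type":"number"}},"required":["commands"]}

```bash
mkdir -p pics
python3 - <<'E'
from workcell import *
import cv2,numpy as np
o=get_obs();print({k:np.round(v,3) for k,v in o.items()})
a=camera("scene");b=camera("top")
cv2.imwrite("pics/s.png",a[:,:,::-1]);cv2.imwrite("pics/t.png",b[:,:,::-1])
for n in("scene","top"):print(camera_params(n))
E
```

```text
{'clock': np.float64(0.0), 'joint_pos': array([ 1.268,  0.333, -0.065,  1.461,  0.022,  1.35 , -0.089]), 'joint_velocities': array([-0.001, -0.   ,  0.   ,  0.001, -0.001, -0.001,  0.001]), 'tau': array([ 0.0000e+00, -6.2545e+01,  4.9000e-02, -3.9161e+01,  1.6000e-02,
        1.0000e-02,  0.0000e+00]), 'position': array([ 0.172, -0.6  ,  0.231]), 'ee_rot': array([ 0.99 ,  0.139, -0.   , -0.001]), 'ft_force': array([ 0.508,  0.214, -0.201]), 'torque': array([ 0.069, -0.034,  0.013]), 'grasp_force': np.float64(0.0), 'grip_width': np.float64(1.004)}
{'mtx': array([[404.85862861,   0.        , 278.50249595],
       [  0.        , 404.85862861, 210.23099912],
       [  0.        ,   0.        ,   1.        ]]), 'k1': -0.036257236932534, 'R': array([[ 0.60680287, -0.79480109,  0.0090275 ],
       [-0.43017038, -0.33792814, -0.83711291],
       [ 0.6683889 ,  0.50407916, -0.54695565]]), 't': array([-0.3720888 ,  0.28878157,  0.65778883])}
{'mtx': array([[386.20721244,   0.        , 281.66558728],
       [  0.        , 386.20721244, 209.28149998],
       [  0.        ,   0.        ,   1.        ]]), 'k1': -0.04490064223462689, 'R': array([[ 0.01467575, -0.99958681, -0.02471518],
       [-0.99638946, -0.01255268, -0.08396715],
       [ 0.08362221,  0.02585822, -0.99616197]]), 't': array([-0.0450959 ,  0.54764185,  1.04852336])}
```

View pics/t.png

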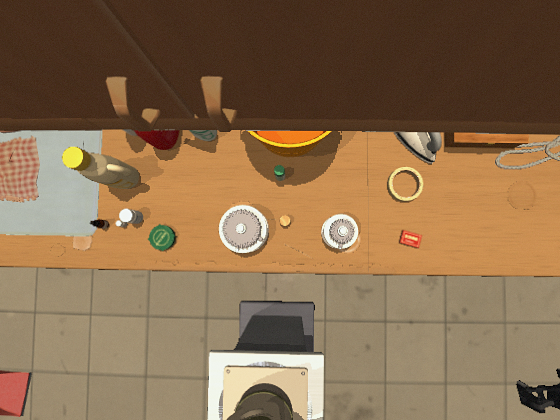

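View pics/s.png

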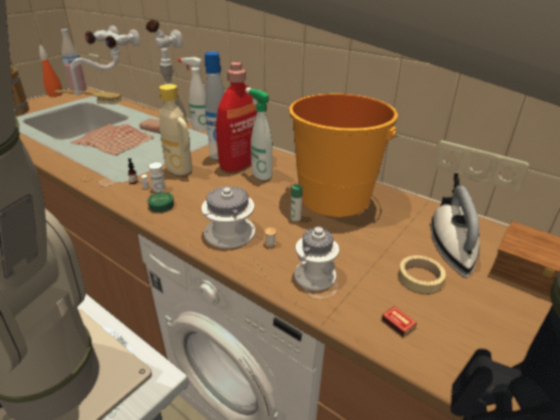

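The wide pot is at about (242,229) in the top view, with the slim one at (340,232). The spool lies between them and the wide lug is near (262,240). I'll measure these.

```bash
cat > h.py <<'E'
from workcell import *
import cv2,numpy as np
def ray(p,uv):
    x=cv2.undistortPoints(np.array([[uv]],float),p["mtx"],np.array([p["k1"],0,0,0,0.]))[0,0]
    R,t=p["R"],p["t"];return -R.T@t,R.T@np.array([x[0],x[1],1])
def onz(p,uv,z):
    c,d=ray(p,uv);return c+d*(z-c[2])/d[2]
def pix(p,X):
    return cv2.projectPoints(np.array([X],float),cv2.Rodrigues(p["R"])[0],p["t"],p["mtx"],np.array([p["k1"],0,0,0,0.]))[0][0,0]
E
python3 - <<'E'
from h import *
p=camera_params("top");a=cv2.imread("pics/t.png")
# white shoulder/foot circle
c=a[195:265,205:280]
hsv=cv2.cvtColor(a,cv2.COLOR_BGR2HSV)
m=((hsv[...,1]<60)&(hsv[...,2]>90)).astype(np.uint8)
n,l,s,ce=cv2.connectedComponentsWithStats(m)
for i in range(1,n):
    x,y,w,h,A=s[i]
    if A>300 and 150<y<260 and x>200:
        print(s[i],ce[i],onz(p,(x+w/2-.5,y+h/2-.5),.08))
for uv in((240.5,229),(340,232)):print(onz(p,uv,.126))
print(onz(p,(262,240),.098),onz(p,(285,221),.04),onz(p,(162,238),.025))
cv2.imwrite("pics/tc.png",cv2.resize(c,None,fx=8,fy=8,interpolation=cv2.INTER_CUBIC))
q=camera_params("scene");b=cv2.imread("pics/s.png")
cv2.imwrite("pics/sc.png",cv2.resize(b[175:255,190:270],None,fx=7,fy=7,interpolation=cv2.INTER_CUBIC))
c1,d1=ray(p,(240.5,229));c2,d2=ray(q,(227,191))
k=np.linalg.lstsq(np.c_[d1,-d2],c2-c1,rcond=None)[0];print(c1+k[0]*d1,c2+k[1]*d2)
E
```

```text
[ 219  205   49   48 1857] [242.94184168 228.84006462] [0.49156338 0.06149341 0.08      ]
[321 214  37  35 982] [339.44806517 231.01832994] [ 0.48849611 -0.18931694  0.08      ]
[0.48872361 0.06196227 0.126     ]
[ 0.48468537 -0.18615506  0.126     ]
[0.46220103 0.00968978 0.098     ] [ 0.51486361 -0.04761832  0.04      ] [0.46358948 0.2942799  0.025     ]
[0.48883132 0.06241807 0.12254998] [0.49096744 0.06012175 0.12231329]
```

View pics/tc.png

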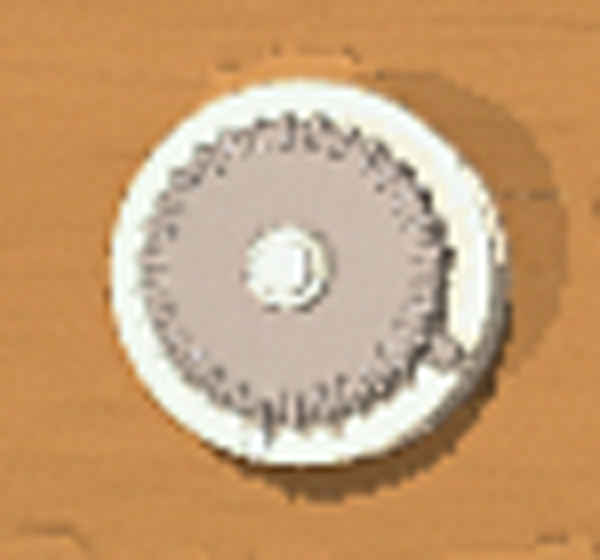

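The crop shows the lug at about crop (445,350) and the index at about (268,430), so the lug is about 1 rad past the ridge. Next I'll move over the pot with the fingers shut.

>>> carry_out:
  commands:
    - [[0.9, -0.15, 0, 0, 0, -0.6], [0.9, -0.15, 0, 0, 0, -0.6], [0.9, -0.15, 0, 0, 0, -0.6], [0.9, -0.15, 0, 0, 0, -0.6], [0.9, -0.15, 0, 0, 0, -0.6], [0.9, -0.15, 0, 0, 0, -0.6], [0.9, -0.15, 0, 0, 0, -0.6], [0.9, -0.15, 0, 0, 0, -0.6], [0.9, -0.15, 0, 0, 0, -0.6], [0.9, -0.15, 0, 0, 0, -0.6], [0.9, -0.15, 0, 0, 0, -0.6], [0.9, -0.15, 0, 0, 0, -0.6], [0.9, -0.15, 0, 0, 0, -0.6], [0.9, -0.15, 0, 0, 0, -0.6], [0.9, -0.15, 0, 0, 0, -0.6], [0.9, -0.15, 0, 0, 0, -0.6], [0.9, -0.15, 0, 0, 0, -0.6], [0.9, -0.15, 0, 0, 0, -0.6], [0.9, -0.15, 0, 0, 0, -0.6], [0.9, -0.15, 0, 0, 0, -0.6]]
  hand: 1
  force: 40

```text
clock: 1.77
position: [0.517, -0.0093, 0.231]
ee_rot: [0.718, 0.696, -0.0, -0.0]
ft_force: [0.3, 0.2, 0.1]
grip_width: 0.001
grasp_force: 0.0
```

>>> carry_out:
  commands:
    - [[0, 0, 0, 0, 0, -0.3], [0.58, -0.6, 0, 0, 0, 0], [0.58, -0.6, 0, 0, 0, 0], [0.58, -0.6, 0, 0, 0, 0], [0, 0, 0, 0, 0, 0], [0, 0, 0, 0, 0, 0]]

```text
clock: 2.27
position: [0.4447, 0.0596, 0.2315]
ee_rot: [0.707, 0.707, -0.0, 0.001]
ft_force: [0.8, -1.3, -0.2]
grip_width: -0.002
grasp_force: 0.0
```

Run:
```python
from h import *
o=get_obs();print(o["position"],o["ee_rot"],o["joint_pos"],o["ft_force"])
p=camera_params("wrist");a=camera("wrist")
for X in((.49,.0615,.126),(.49,.0615,.08),(.434,.0615,.085),o["position"]):print(np.round(pix(p,X)))
print(-p["R"].T@p["t"])
cv2.imwrite("pics/w.png",a[:,:,::-1])
```

```text
[0.44465613 0.05964523 0.23147332] [ 7.07309200e-01  7.06903776e-01 -3.00758653e-04  8.10278299e-04] [ 0.51771051 -0.03007145 -0.72798556  1.86705986 -0.01903053  1.29665513
 -0.20547849] [ 0.81847939 -1.27208253 -0.19863092]
[338. 204.]
[329. 190.]
[269. 191.]
[281. 269.]
[0.44462873 0.13567761 0.37303877]
```

View pics/w.png

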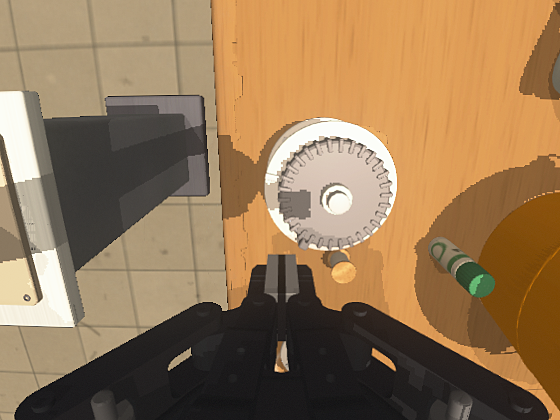

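The wrist view shows the button at about (336,199), the collar around it, and the lug at (303,242).

Run:
```python
from h import *
p=camera_params("wrist");a=cv2.imread("pics/w.png")
h=cv2.cvtColor(a,cv2.COLOR_BGR2HSV)
m=((h[...,1]<40)&(h[...,2]>215)).astype(np.uint8)[150:245,290:385]
n,l,s,c=cv2.connectedComponentsWithStats(m)
for i in range(1,n):
    if s[i][4]>40: print(s[i]+[290,150,0,0,0],c[i]+[290,150])
B=onz(p,(336,199),.124);print(B)
C=np.array([.49,.0615])
L=onz(p,(303,242),.098);print(L, np.degrees(np.arctan2(-(L[1]-C[1]),-(L[0]-C[0]))))
cv2.imwrite("pics/wc.png",cv2.resize(a[110:260,255:405],None,fx=4,fy=4,interpolation=cv2.INTER_CUBIC))
```

```text
[312 150  54  27 696] [337.55172414 160.83189655]
[372 150  13  18 100] [380.4  155.19]
[322 185  31  30 594] [337.82659933 200.45959596]
[290 231   7  10  44] [292.43181818 235.06818182]
[0.48958866 0.06378118 0.124     ]
[0.46560756 0.01510053 0.098     ] 62.268860971925264
```

View pics/wc.png

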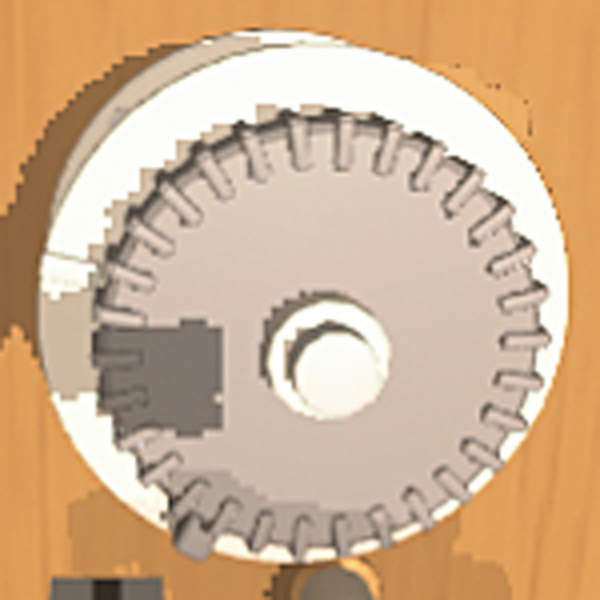

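>>> carry_out:
  commands:
    - [[0.05, 0.05, 0.9, 0, 0, 0], [0, 0, 0.9, 0, 0, 0], [0, 0, 0.7, 0, 0, 0], [0, 0, 0.4, 0, 0, 0], [0, 0, 0, 0, 0, 0], [0, 0, 0, 0, 0, 0]]

```text
clock: 2.82
position: [0.4475, 0.0602, 0.1149]
ee_rot: [0.709, 0.706, -0.0, -0.001]
ft_force: [1.5, 0.4, 0.3]
grip_width: 0.001
grasp_force: 0.0
```

>>> carry_out:
  commands:
    - [[0, 0, 0.05, 0, 0, 0], [0, 0, 0.05, 0, 0, 0], [0, 0, 0, 0, 0, 0], [0, 0, 0, 0, 0, 0]]

```text
clock: 3.15
position: [0.4479, 0.0606, 0.1119]
ee_rot: [0.708, 0.706, 0.0, 0.001]
ft_force: [-0.4, 0.0, -0.8]
grip_width: -0.003
grasp_force: 0.0
```

>>> carry_out:
  commands:
    - [[0, 0, 0.05, 0, 0, 0], [0, 0, 0.03, 0, 0, 0], [0, 0, 0, 0, 0, 0], [0, 0, 0, 0, 0, 0]]

```text
clock: 3.48
position: [0.4475, 0.0607, 0.1082]
ee_rot: [0.708, 0.706, 0.0, 0.0]
ft_force: [0.4, -0.8, -0.3]
grip_width: 0.003
grasp_force: 0.2
```

>>> carry_out:
  commands:
    - [[0, 0, 0.02, 0, 0, 0], [0, 0, 0.02, 0, 0, 0], [0, 0, 0, 0, 0, 0]]

```text
clock: 3.73
position: [0.4478, 0.0608, 0.1078]
ee_rot: [0.708, 0.706, -0.0, 0.0]
ft_force: [-7.1, -1.6, 18.4]
grip_width: 0.002
grasp_force: 9.3
```

>>> carry_out:
  commands:
    - [[0, 0, -0.02, 0, 0, 0], [0, 0, 0, 0, 0, 0], [0, 0, 0, 0, 0, 0]]

```text
clock: 3.98
position: [0.4476, 0.0608, 0.1079]
ee_rot: [0.708, 0.706, -0.0, 0.0]
ft_force: [-3.5, -0.5, 10.6]
grip_width: -0.002
grasp_force: 4.8
```

>>> carry_out:
  commands:
    - [[0, 0, -0.012, 0, 0, 0], [-0.168, 0.013, 0, 0, 0, 0], [-0.164, 0.039, 0, 0, 0, 0], [-0.156, 0.065, 0, 0, 0, 0], [-0.144, 0.088, 0, 0, 0, 0], [-0.129, 0.11, 0, 0, 0, 0], [-0.11, 0.129, 0, 0, 0, 0]]

```text
clock: 4.57
position: [0.4657, 0.0247, 0.108]
ee_rot: [0.708, 0.706, 0.0, 0.0]
ft_force: [-1.7, 0.9, 5.5]
grip_width: -0.002
grasp_force: 3.2
```

Run:
```python
from h import *
o=get_obs();print(o["position"],o["ft_force"])
a=camera("top");cv2.imwrite("pics/t2.png",cv2.resize(a[195:265,205:280,::-1],None,fx=6,fy=6,interpolation=cv2.INTER_CUBIC))
p=camera_params("wrist");a=camera("wrist");cv2.imwrite("pics/w2.png",a[:,:,::-1])
print(pix(p,(.4905,.0615,.108)))
```

```text
[0.46565745 0.02471671 0.10801492] [-1.67658175  0.92844161  5.45170938]
[333.05009719 194.85017999]
```

View pics/w2.png

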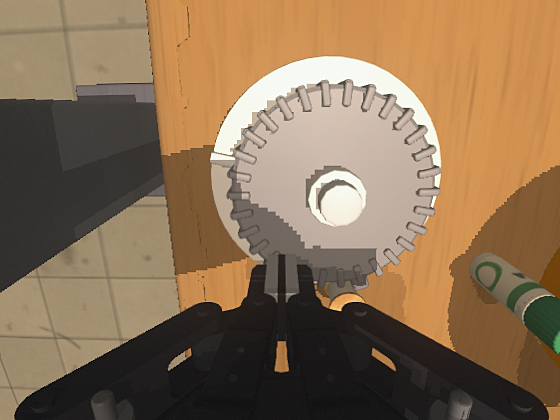

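The wrist view shows the collar following the fingertip: the lug is now at about (365,282) and the index ridge at (222,157). I'll carry on.

>>> carry_out:
  commands:
    - [[-0.088, 0.144, 0, 0, 0, 0], [-0.065, 0.156, 0, 0, 0, 0], [-0.039, 0.164, 0, 0, 0, 0], [-0.013, 0.168, 0, 0, 0, 0], [0.013, 0.168, 0, 0, 0, 0], [0.039, 0.164, 0, 0, 0, 0], [0.065, 0.156, 0, 0, 0, 0], [0.088, 0.144, 0, 0, 0, 0], [0.11, 0.129, 0, 0, 0, 0], [0.129, 0.11, 0, 0, 0, 0]]

```text
clock: 5.5
position: [0.5262, 0.0338, 0.108]
ee_rot: [0.709, 0.705, -0.0, 0.001]
ft_force: [-0.2, -2.4, 6.7]
grip_width: 0.002
grasp_force: 3.6
```

>>> carry_out:
  commands:
    - [[0.144, 0.088, 0, 0, 0, 0], [0.156, 0.065, 0, 0, 0, 0], [0.164, 0.039, 0, 0, 0, 0], [0.168, 0.013, 0, 0, 0, 0], [0.168, -0.013, 0, 0, 0, 0], [0.164, -0.039, 0, 0, 0, 0], [0.156, -0.065, 0, 0, 0, 0], [0.144, -0.088, 0, 0, 0, 0], [0.129, -0.11, 0, 0, 0, 0], [0.11, -0.129, 0, 0, 0, 0]]

```text
clock: 6.33
position: [0.5168, 0.0946, 0.1081]
ee_rot: [0.709, 0.706, 0.0, 0.001]
ft_force: [1.0, -1.5, 4.4]
grip_width: -0.001
grasp_force: 2.7
```

>>> carry_out:
  commands:
    - [[0.088, -0.144, 0, 0, 0, 0], [0.065, -0.156, 0, 0, 0, 0], [0.039, -0.164, 0, 0, 0, 0], [0.013, -0.168, 0, 0, 0, 0], [-0.013, -0.168, 0, 0, 0, 0], [-0.039, -0.164, 0, 0, 0, 0], [-0.065, -0.156, 0, 0, 0, 0], [-0.088, -0.144, 0, 0, 0, 0], [-0.11, -0.129, 0, 0, 0, 0], [-0.129, -0.11, 0, 0, 0, 0], [-0.144, -0.088, 0, 0, 0, 0], [-0.156, -0.065, 0, 0, 0, 0], [-0.164, -0.039, 0, 0, 0, 0], [-0.168, -0.013, 0, 0, 0, 0]]

```text
clock: 7.5
position: [0.4477, 0.0601, 0.108]
ee_rot: [0.708, 0.706, 0.0, 0.0]
ft_force: [2.1, 1.5, 5.4]
grip_width: -0.0
grasp_force: 2.6
```

Run:
```python
from h import *
o=get_obs();print(o["position"],o["ft_force"])
p=camera_params("wrist");a=camera("wrist");
C=np.array([.4905,.0615])
for d in range(0,360,30):
    f=np.radians(d);print(d,np.round(pix(p,(C[0]-.06*np.cos(f),C[1]-.06*np.sin(f),.092))))
cv2.imwrite("pics/w3.png",a[:,:,::-1])
```

```text
[0.44767906 0.06013219 0.10803811] [2.05353779 1.53352481 5.4498052 ]
0 [249. 253.]
30 [265. 301.]
60 [303. 333.]
90 [353. 343.]
120 [404. 331.]
150 [446. 299.]
180 [469. 251.]
210 [464. 198.]
240 [428. 156.]
270 [369. 139.]
300 [307. 155.]
330 [263. 199.]
```

View pics/w3.png

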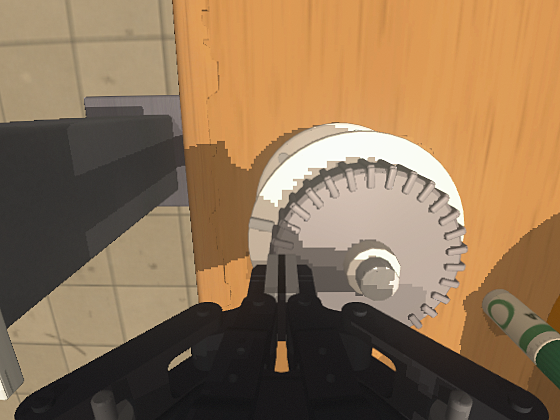

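The view shows the index ridge at (262,225), about -15° from -x. The lug is hidden behind the gripper, near 60° as expected. Next is about 220° more, then a look.

>>> carry_out:
  commands:
    - [[-0.168, 0.013, 0, 0, 0, 0], [-0.164, 0.039, 0, 0, 0, 0], [-0.156, 0.065, 0, 0, 0, 0], [-0.144, 0.088, 0, 0, 0, 0], [-0.129, 0.11, 0, 0, 0, 0], [-0.11, 0.129, 0, 0, 0, 0], [-0.088, 0.144, 0, 0, 0, 0], [-0.065, 0.156, 0, 0, 0, 0], [-0.039, 0.164, 0, 0, 0, 0], [-0.013, 0.168, 0, 0, 0, 0], [0.013, 0.168, 0, 0, 0, 0], [0.039, 0.164, 0, 0, 0, 0], [0.065, 0.156, 0, 0, 0, 0]]

```text
clock: 8.63
position: [0.5103, 0.021, 0.108]
ee_rot: [0.709, 0.706, -0.0, 0.0]
ft_force: [-1.1, -0.9, 7.6]
grip_width: -0.001
grasp_force: 4.1
```

>>> carry_out:
  commands:
    - [[0.088, 0.144, 0, 0, 0, 0], [0.11, 0.129, 0, 0, 0, 0], [0.129, 0.11, 0, 0, 0, 0], [0.144, 0.088, 0, 0, 0, 0], [0.156, 0.065, 0, 0, 0, 0], [0.164, 0.039, 0, 0, 0, 0], [0.168, 0.013, 0, 0, 0, 0], [0.168, -0.013, 0, 0, 0, 0], [0.164, -0.039, 0, 0, 0, 0], [0.156, -0.065, 0, 0, 0, 0], [0.144, -0.088, 0, 0, 0, 0], [0.129, -0.11, 0, 0, 0, 0]]

```text
clock: 9.63
position: [0.5216, 0.0903, 0.1081]
ee_rot: [0.708, 0.706, 0.0, 0.001]
ft_force: [1.5, -0.7, 6.2]
grip_width: 0.0
grasp_force: 3.1
```

Run:
```python
from h import *
o=get_obs();print(o["position"],o["ft_force"])
t=camera_params("top")
p=camera_params("wrist");a=camera("wrist");b=camera("top")
C=np.array([.4905,.0615])
for d in range(0,360,30):
    f=np.radians(d);X=(C[0]-.06*np.cos(f),C[1]-.06*np.sin(f),.092);print(d,np.round(pix(p,X)))
u=cv2.resize(b[185:275,200:290],(420,420),interpolation=cv2.INTER_CUBIC)
cv2.imwrite("pics/w4.png",np.hstack([a[:,:380],u])[:,:,::-1])
```

```text
[0.52164479 0.09030788 0.1080509 ] [ 1.54593911 -0.68579187  6.23721256]
0 [122. 301.]
30 [144. 343.]
60 [184. 372.]
90 [232. 383.]
120 [280. 373.]
150 [316. 344.]
180 [332. 301.]
210 [320. 253.]
240 [279. 214.]
270 [220. 199.]
300 [163. 215.]
330 [128. 253.]
```

View pics/w4.png

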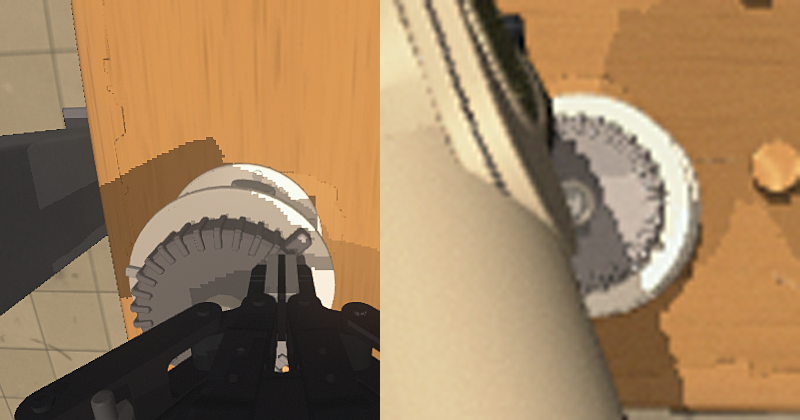

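The lug is at about (302,240), roughly 225°, and the ridge is at (130,271), roughly 345°. That leaves about 120°, with about 12% slip so far. I'll drag part of the way, lift, and measure.

>>> carry_out:
  commands:
    - [[0.11, -0.129, 0, 0, 0, 0], [0.088, -0.144, 0, 0, 0, 0], [0.065, -0.156, 0, 0, 0, 0], [0.039, -0.164, 0, 0, 0, 0], [0.013, -0.168, 0, 0, 0, 0], [-0.013, -0.168, 0, 0, 0, 0], [-0.039, -0.164, 0, 0, 0, 0], [-0.065, -0.156, 0, 0, 0, 0], [-0.088, -0.144, 0, 0, 0, 0], [-0.11, -0.129, 0, 0, 0, 0], [-0.129, -0.11, 0, 0, 0, 0]]

```text
clock: 10.65
position: [0.456, 0.0855, 0.108]
ee_rot: [0.708, 0.706, 0.0, 0.0]
ft_force: [2.2, 0.6, 5.3]
grip_width: -0.001
grasp_force: 2.6
```

>>> carry_out:
  commands:
    - [[0, 0, 0, 0, 0, 0], [0, 0, -0.3, 0, 0, 0], [0, 0, -0.9, 0, 0, 0], [-0.4, 0.1, -0.8, 0, 0, 0], [-0.5, 0.1, -0.7, 0, 0, 0], [-0.5, 0.1, -0.3, 0, 0, 0], [-0.3, 0.1, 0, 0, 0, 0], [0, 0, 0, 0, 0, 0], [0, 0, 0, 0, 0, 0]]

```text
clock: 11.4
position: [0.471, 0.0176, 0.2269]
ee_rot: [0.709, 0.706, -0.0, -0.001]
ft_force: [0.1, 0.3, -0.7]
grip_width: -0.001
grasp_force: 0.0
```

```bash
cat > look.py <<'E'
from h import *
import sys
def look(name,C=np.array([.4905,.0615])):
    o=get_obs();print(o["clock"],o["position"],o["ft_force"])
    p=camera_params("wrist");a=camera("wrist");cv2.imwrite(f"pics/{name}raw.png",a[:,:,::-1])
    cols=[]
    # polar strips: angle ccw from -x; -60..80 deg across; radii 40..63mm down
    A=np.arange(-100,100,.5);rows=[]
    for z in(.098,.085):
        pts=np.array([[C[0]-r*np.cos(f),C[1]-r*np.sin(f),z] for r in np.arange(.035,.066,.0005) for f in np.radians(A)])
        uv=cv2.projectPoints(pts,cv2.Rodrigues(p["R"])[0],p["t"],p["mtx"],np.array([p["k1"],0,0,0,0.]))[0].reshape(-1,len(A),2).astype(np.float32)
        s=cv2.remap(a,uv[...,0],uv[...,1],cv2.INTER_LINEAR)
        rows.append(cv2.resize(s,None,fx=2,fy=3))
    x,y=pix(p,(*C,.1)).astype(int)
    c=a[max(y-90,0):y+90,max(x-130,0):x+130];c=cv2.resize(c,(800,int(800*c.shape[0]/c.shape[1])))[:590-2*rows[0].shape[0]] if 0 else cv2.resize(c,(300,int(300*c.shape[0]/c.shape[1])))
    pad=np.zeros((c.shape[0],800,3),np.uint8);pad[:,:300]=c
    cv2.imwrite(f"pics/{name}.png",np.vstack(rows+[pad])[:,:,::-1])
look(sys.argv[1])
E
python3 look.py v1
```

```text
11.4 [0.47096655 0.01758062 0.22688004] [ 0.10523853  0.2805323  -0.65815269]
```

View pics/v1.png

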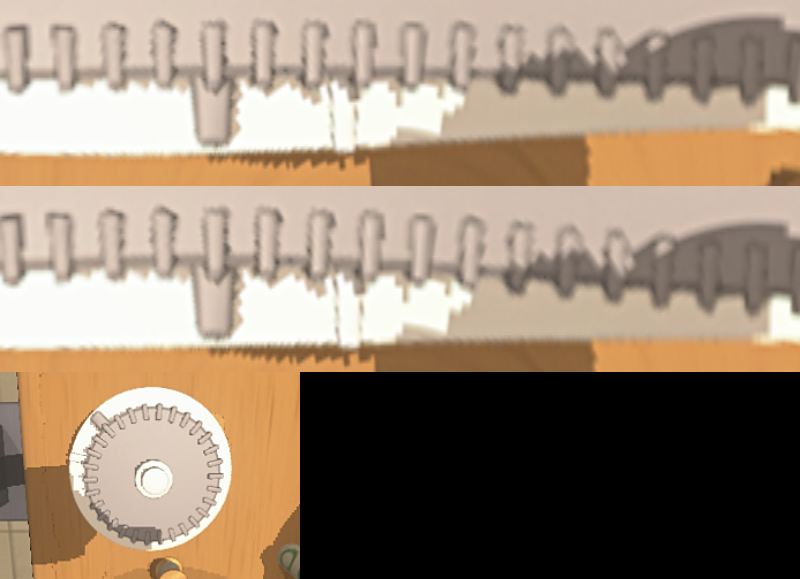

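The strips show the lug at strip x=212, which is -47°, and the ridge at x=348, which is -13°. So 34° remain. I'll set up a numeric check of the lug angle, to save on pictures.

```bash
cat > num.py <<'E'
from h import *
import sys
C=np.array([.4905,.0615])
def prof(a,p,z,r0,r1,A):
    pts=np.array([[C[0]-r*np.cos(f),C[1]-r*np.sin(f),z] for r in np.arange(r0,r1,.0005) for f in np.radians(A)])
    uv=cv2.projectPoints(pts,cv2.Rodrigues(p["R"])[0],p["t"],p["mtx"],np.array([p["k1"],0,0,0,0.]))[0].reshape(-1,len(A),2).astype(np.float32)
    return cv2.remap(a,uv[...,0],uv[...,1],cv2.INTER_LINEAR).astype(float).mean(0)
o=get_obs();print(o["clock"],o["position"],o["ft_force"])
p=camera_params("wrist")
a=cv2.imread(sys.argv[1])[:,:,::-1] if sys.argv[1][-3:]=="png" else camera("wrist")
cv2.imwrite("pics/last.png",np.ascontiguousarray(a[:,:,::-1]))
A=np.arange(-70,40,2.)
for z,r0,r1 in((.098,.0545,.058),):
    q=prof(np.ascontiguousarray(a),p,z,r0,r1,A)
    print(" ".join(f"{int(d)}:{int(v[0])}/{int(v[0]-v[2])}" for d,v in zip(A,q)))
E
python3 num.py pics/v1raw.png
```

```text
11.45 [0.4707491  0.01847313 0.22671586] [ 0.23089605  0.60665137 -0.93477147]
-70:251/2 -68:251/2 -66:251/2 -64:251/3 -62:251/3 -60:251/3 -58:251/3 -56:251/3 -54:251/2 -52:213/12 -50:220/34 -48:219/35 -46:208/34 -44:166/26 -42:212/48 -40:252/3 -38:251/5 -36:251/5 -34:251/5 -32:251/5 -30:251/6 -28:251/6 -26:251/6 -24:251/6 -22:251/5 -20:251/6 -18:210/25 -16:251/3 -14:251/8 -12:221/27 -10:251/6 -8:251/7 -6:251/7 -4:252/7 -2:239/18 0:230/24 2:231/22 4:233/21 6:238/19 8:241/15 10:196/44 12:199/43 14:198/42 16:197/42 18:197/44 20:194/41 22:192/41 24:191/45 26:190/45 28:186/44 30:186/48 32:183/47 34:182/50 36:179/47 38:181/50
```

>>> carry_out:
  commands:
    - [[0.4, -0.1, 0, 0, 0, 0], [0.5, -0.1, 0, 0, 0, 0], [0.5, -0.1, 0.5, 0, 0, 0], [0.33, -0.08, 0.8, 0, 0, 0], [0, 0, 0.8, 0, 0, 0], [0, 0, 0.6, 0, 0, 0], [0, 0, 0.15, 0, 0, 0], [0, 0, 0, 0, 0, 0], [0, 0, 0, 0, 0, 0]]

```text
clock: 12.2
position: [0.4566, 0.0879, 0.1144]
ee_rot: [0.708, 0.706, 0.0, -0.0]
ft_force: [0.9, -0.1, 0.4]
grip_width: 0.002
grasp_force: 0.0
```

>>> carry_out:
  commands:
    - [[0, 0, 0.08, 0, 0, 0], [0, 0, 0.07, 0, 0, 0], [0, 0, 0, 0, 0, 0], [0, 0, 0, 0, 0, 0]]

```text
clock: 12.53
position: [0.4568, 0.0871, 0.1082]
ee_rot: [0.708, 0.706, 0.0, 0.0]
ft_force: [0.2, -0.2, -0.6]
grip_width: 0.002
grasp_force: 0.0
```

>>> carry_out:
  commands:
    - [[0, 0, 0.012, 0, 0, 0], [0, 0, 0, 0, 0, 0], [0, 0, 0, 0, 0, 0]]

```text
clock: 12.78
position: [0.457, 0.0873, 0.1081]
ee_rot: [0.708, 0.706, 0.0, 0.0]
ft_force: [-0.9, -0.6, 5.5]
grip_width: 0.0
grasp_force: 2.8
```

>>> carry_out:
  commands:
    - [[-0.142, -0.092, 0, 0, 0, 0], [-0.154, -0.069, 0, 0, 0, 0], [-0.163, -0.044, 0, 0, 0, 0], [-0.12, -0.012, 0, 0, 0, 0], [0, 0, 0, 0, 0, 0], [0, 0, 0, 0, 0, 0]]

```text
clock: 13.28
position: [0.4482, 0.0631, 0.108]
ee_rot: [0.709, 0.706, 0.0, 0.001]
ft_force: [-0.5, -0.6, 6.2]
grip_width: -0.001
grasp_force: 3.5
```

```bash
python3 num.py x
```

```text
13.2833 [0.44816743 0.06310045 0.1080161 ] [-0.52574946 -0.58905957  6.19276497]
-70:251/3 -68:251/3 -66:251/2 -64:246/7 -62:234/17 -60:251/3 -58:250/3 -56:239/13 -54:249/5 -52:241/11 -50:251/5 -48:250/5 -46:250/5 -44:227/23 -42:247/9 -40:250/7 -38:250/7 -36:249/9 -34:200/43 -32:201/43 -30:201/43 -28:108/20 -26:85/14 -24:118/19 -22:122/20 -20:120/19 -18:118/19 -16:189/39 -14:198/42 -12:198/42 -10:198/41 -8:198/42 -6:198/42 -4:199/42 -2:165/35 0:159/33 2:94/19 4:47/13 6:44/11 8:50/10 10:49/10 12:41/10 14:41/11 16:40/10 18:43/10 20:39/8 22:39/7 24:40/7 26:38/7 28:36/7 30:35/6 32:33/6 34:31/5 36:31/5 38:34/5
```

>>> carry_out:
  commands:
    - [[-0.065, 0, 0, 0, 0, 0], [-0.065, 0.005, 0, 0, 0, 0], [0, 0, 0, 0, 0, 0], [0, 0, 0, 0, 0, 0]]

```text
clock: 13.67
position: [0.4484, 0.0582, 0.108]
ee_rot: [0.708, 0.706, 0.0, 0.001]
ft_force: [-0.0, -0.6, 6.2]
grip_width: 0.0
grasp_force: 3.4
```

```bash
python3 num.py x
```

```text
13.6667 [0.44838436 0.05819394 0.10801145] [-2.90344728e-03 -6.48287349e-01  6.15611527e+00]
-70:250/2 -68:249/3 -66:250/3 -64:250/2 -62:250/3 -60:248/4 -58:234/17 -56:250/3 -54:250/4 -52:250/4 -50:246/8 -48:238/15 -46:250/5 -44:250/6 -42:250/6 -40:250/6 -38:227/23 -36:250/7 -34:250/8 -32:251/7 -30:198/44 -28:199/42 -26:200/42 -24:200/42 -22:92/17 -20:84/14 -18:118/19 -16:120/19 -14:119/20 -12:115/19 -10:198/42 -8:197/41 -6:197/41 -4:197/42 -2:197/42 0:196/40 2:196/40 4:150/32 6:133/32 8:53/15 10:44/11 12:48/10 14:43/11 16:49/9 18:40/10 20:43/10 22:55/12 24:66/12 26:41/7 28:38/7 30:37/6 32:36/6 34:36/6 36:33/4 38:34/5
```

Now at about -15°, against the ridge at -13°. I'll lift and check from above.

>>> carry_out:
  commands:
    - [[0, 0, -0.3, 0, 0, 0], [0, 0, -0.9, 0, 0, 0], [-0.3, 0.2, -0.8, 0, 0, 0], [-0.4, 0.2, -0.7, 0, 0, 0], [-0.3, 0.17, -0.3, 0, 0, 0], [0, 0, 0, 0, 0, 0], [0, 0, 0, 0, 0, 0]]

```text
clock: 14.3
position: [0.4706, 0.0181, 0.2273]
ee_rot: [0.709, 0.705, 0.0, 0.0]
ft_force: [-0.6, -0.0, -0.3]
grip_width: 0.001
grasp_force: 0.0
```

```bash
python3 num.py x; python3 look.py v2
```

```text
14.3 [0.47055937 0.01807957 0.22727631] [-0.58242135 -0.00225192 -0.30009017]
-70:251/2 -68:251/2 -66:251/4 -64:251/2 -62:251/3 -60:251/3 -58:251/3 -56:251/3 -54:251/3 -52:251/3 -50:251/4 -48:251/3 -46:251/3 -44:251/4 -42:251/4 -40:251/4 -38:251/4 -36:251/4 -34:251/5 -32:251/5 -30:251/5 -28:251/6 -26:251/5 -24:251/5 -22:251/5 -20:248/3 -18:162/28 -16:211/34 -14:198/32 -12:192/31 -10:188/22 -8:253/5 -6:251/6 -4:251/6 -2:247/11 0:248/11 2:249/9 4:247/10 6:234/21 8:229/23 10:230/24 12:197/44 14:199/41 16:198/42 18:198/43 20:195/42 22:193/42 24:192/42 26:193/44 28:191/42 30:191/45 32:190/46 34:187/48 36:186/45 38:188/47
14.35 [0.46990267 0.01883975 0.22650313] [ 0.38795631  0.55287828 -0.09845568]
```

View pics/v2.png

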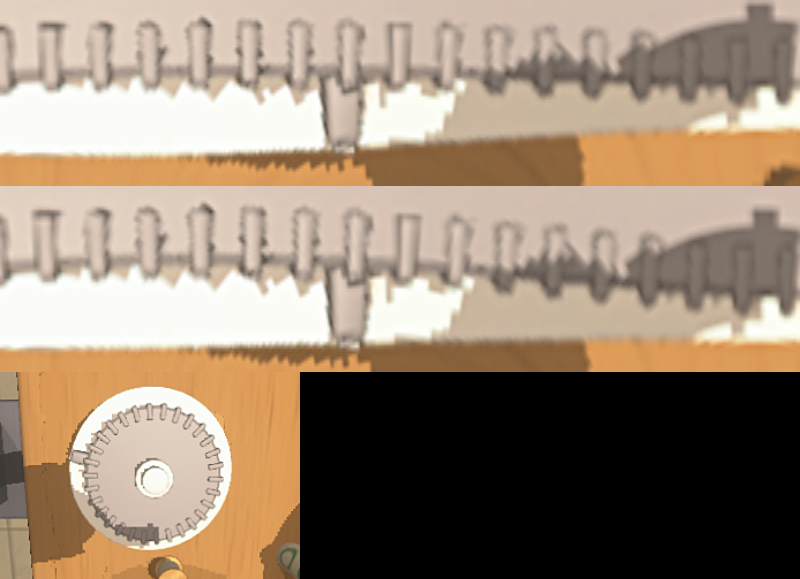

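The lug now stands over the ridge: its centre is at strip x of about 345–348 against the ridge at 348, so within about 1°. Next I'll press the vent.

>>> carry_out:
  commands:
    - [[0.36, 0.17, 0.4, 0, 0, 0], [0.36, 0.17, 0.5, 0, 0, 0], [0.36, 0.17, 0.5, 0, 0, 0], [0, 0, 0.6, 0, 0, 0], [0, 0, 0.3, 0, 0, 0], [0, 0, 0, 0, 0, 0], [0, 0, 0, 0, 0, 0]]

```text
clock: 14.98
position: [0.4905, 0.0618, 0.135]
ee_rot: [0.708, 0.706, -0.001, -0.001]
ft_force: [1.4, 0.1, 0.3]
grip_width: -0.001
grasp_force: 0.0
```

>>> carry_out:
  commands:
    - [[0, 0, 0.15, 0, 0, 0], [0, 0, 0.08, 0, 0, 0], [0, 0, 0.07, 0, 0, 0], [0, 0, 0.06, 0, 0, 0], [0, 0, 0, 0, 0, 0], [0, 0, 0, 0, 0, 0]]

```text
clock: 15.48
position: [0.4917, 0.0616, 0.1214]
ee_rot: [0.708, 0.706, 0.0, 0.0]
ft_force: [0.4, -0.8, 2.7]
grip_width: 0.002
grasp_force: 1.9
```

>>> carry_out:
  commands:
    - [[0, 0, 0.03, 0, 0, 0], [0, 0, 0, 0, 0, 0], [0, 0, 0, 0, 0, 0]]

```text
clock: 15.73
position: [0.4916, 0.0617, 0.1201]
ee_rot: [0.708, 0.706, 0.0, 0.0]
ft_force: [0.4, -2.0, 5.2]
grip_width: 0.001
grasp_force: 2.7
```

>>> carry_out:
  commands:
    - [[0, 0, 0.015, 0, 0, 0], [0, 0, 0, 0, 0, 0], [0, 0, 0, 0, 0, 0]]

```text
clock: 15.98
position: [0.4918, 0.0617, 0.12]
ee_rot: [0.708, 0.706, 0.0, 0.001]
ft_force: [-2.2, -2.6, 10.9]
grip_width: -0.003
grasp_force: 5.6
```

The force is 11 N at z = 0.120, so the button is fully down. I'll hold it, then release.

>>> carry_out:
  commands:
    - [[0, 0, 0, 0, 0, 0], [0, 0, 0, 0, 0, 0], [0, 0, 0, 0, 0, 0], [0, 0, 0, 0, 0, 0], [0, 0, 0, 0, 0, 0], [0, 0, 0, 0, 0, 0], [0, 0, 0, 0, 0, 0], [0, 0, 0, 0, 0, 0], [0, 0, -0.2, 0, 0, 0], [0, 0, -0.6, 0, 0, 0], [0, 0, -0.9, 0, 0, 0], [-0.36, -0.17, -0.5, 0, 0, 0], [-0.36, -0.17, -0.3, 0, 0, 0], [-0.36, -0.17, 0, 0, 0, 0], [0, 0, 0, 0, 0, 0], [0, 0, 0, 0, 0, 0]]

```text
clock: 17.32
position: [0.4703, 0.0184, 0.2191]
ee_rot: [0.709, 0.706, -0.0, 0.0]
ft_force: [0.5, 0.7, 0.5]
grip_width: -0.0
grasp_force: 0.0
```

```bash
python3 num.py x
```

```text
17.3167 [0.47031669 0.01838962 0.2191219 ] [0.51180703 0.7118621  0.46182254]
-70:251/2 -68:251/2 -66:251/3 -64:251/2 -62:251/3 -60:251/3 -58:251/3 -56:251/3 -54:251/3 -52:251/3 -50:251/3 -48:251/4 -46:251/4 -44:251/4 -42:251/5 -40:251/4 -38:251/4 -36:251/5 -34:251/5 -32:251/5 -30:251/5 -28:251/6 -26:251/6 -24:250/6 -22:251/6 -20:248/4 -18:158/27 -16:210/34 -14:197/32 -12:191/31 -10:185/24 -8:252/5 -6:251/6 -4:247/11 -2:247/11 0:228/25 2:230/23 4:223/29 6:226/26 8:218/31 10:211/35 12:197/43 14:196/41 16:197/42 18:194/41 20:193/43 22:195/43 24:193/43 26:187/42 28:190/46 30:188/46 32:187/45 34:185/49 36:182/45 38:184/47
```

The lug hasn't moved, and the arm is clear of everything.

```bash
python3 -c "from workcell import *;print(hand_in())"
```

```text
the job is handed in; nothing more can be done
None
```

I rolled the wide pot's collar anticlockwise until its lug reached the index ridge for the second time (within about 1° by camera), then held the vent button fully down for about a second, released it and handed the job in.

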